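# Test-fit model silos on a leaning plug gauge and sort them

## Robot

A 6-joint arm with a two-finger parallel gripper is mounted at the origin on the work surface. World frame = base frame: x ahead of the robot, y to its left, z up, the work surface at z = 0. Lengths are in m, angles in degrees, forces in N, time in s.
With the tool pointing down it reaches from about 0.375 to 0.75 m from the base axis. Payload 9 kg.
Tool frame: the origin (TCP) lies at the very end of the fingers, on their centre line; the grasp point (between the pads) lies 19 mm behind it (env.grip_point_offset is the distance from the TCP to the grasp point, in m); z points along the fingers, y is the line along which they close (so a half turn about z gives the same grasp; the last joint's range is limited). The gripper opens to 85 mm and grips with 20 to 120 N. Pads are 22 mm wide; open, the fingers measure 114 mm over their backs; the gripper's body (76 mm by 85 mm) begins 54 mm behind the grasp point. The pads swing forward as they close: fully open they stand 13 mm farther back than shut.
Start: joints at [-76.759, 5.964, 5.575, 89.605, 0, 77.527], TCP at [0.26, -0.541, 0.231] pointing down, gripper open.
Joint ranges: [-171.21, 171.21], [-48.23, 106.86], [-62.78, 66.21], [-105.2, 120.99], [-86.42, 89.51], [-180, 180]. Speed limits (degrees/s): [127.2, 127.2, 147.25, 180, 180, 180].

## Interface

Orientations are given as [roll, pitch, yaw] about the fixed x, y, z axes, in that order (R = Rz(yaw) Ry(pitch) Rx(roll)).
In Python, from plant import env, viewer gives the robot as it stands.
- The arm moves only by the tool send_rows, never from a script. Its arguments are lists of equal length, an entry for each row: "dr": the turn, a rotation vector about the tool's x, y, z in degrees, a list of three; "linear": the shift along the tool's x, y, z in mm, a list of three; "grip": the closure, from 0 (fully open) to 1 (shut). A call has 1 to 20 rows; each row shifts and turns the commanded pose from where the row before left it, along the tool's axes as they then stand; what a row does not reach is not made up. A row lasts 1/8 s, in which the tool goes at most 62.5 mm and 10.7 degrees, less where a joint would pass 70% of its speed; a pose out of reach is approached as far as the arm can. A call is refused whole if a number of a shift passes 62.5 or a number of a turn 10.7, either way. A call with a gripper value outside its range is refused whole. The fingers move at their own pace and stop on an object; the grip force is fixed at half the most. Time passes only in rows, so rows that do not move let the fingers close. It gives the time, the measured TCP pose, the force, the opening and the grip force at its end, in the units of the state.
- env.state(): the state, without advancing time (a new reading comes with each control period).
- viewer.get_image(name): name is "scene" or "side" or "wrist"; returns the picture (420x560x3 uint8, red, green, blue); there is no depth.
- viewer.camera_info(name): a dict with "vfov" (degrees; the focal length in pixels is half the picture's height over the tangent of half this angle, whatever the lens; pixels are square), "cx", "cy" (the principal point, pixels), "eye" and "orientation" of the camera in the world; the wrist camera has in their place "T_tool_cam" (4x4, takes a point from camera to tool coordinates, whose origin is the TCP and whose axes are the flange's). Camera axes: x right, y down, z forward; pixel columns grow to the right and rows downward; lengths in m; the calibration is good to about 2 mm. The wrist camera is an equidistant fisheye: a pixel r from the principal point sees the ray r / f radians off the axis. A picture is of the moment at which its call begins: read the wrist's pose just before it. camera_info takes no time and is no camera call.
- env.sign_off(): hands the job in; it is judged then, once.
The state is a dict: "time": time; "joints": joint angles; "dq": joint speeds; "effort": joint torques, N m; "ee_pos": TCP position; "eef_rot": TCP orientation; "wrist_force": force on the tool from outside, world axes, zero at the start; "moment": the same for the moment, N m; "finger_gap": finger opening in m; "finger_force": force on a finger pad.
Only numpy, scipy, OpenCV 4.12 (cv2) and the standard library are available. Lean on these libraries where they do the work, as an engineer would, in place of code of your own. Each camera call takes 0.05 s, during which the arm holds its last target. There are 200 camera calls.

## Task

Two silo shells for the model railway have to be checked: one has a blocked bore. One at a time, slide each gently down the leaning gauge pin as far as it will go, without forcing it, then put it away before trying the other: stand a shell that goes fully home on the pin upright on the cork-topped board, and stand the one that stops short upright inside the wooden scrap crate. Let go of both and leave the jar, the screwdriver and the boxcar where they are.

Things in the scene. Friction and masses are not known exactly. Their poses are not given: they have to be found in the camera images.
- silo_1: Grey plastic model silo shell standing open end down: outside diameter 52 mm, straight wall to 108 mm, then a closed cone roof to 124 mm; 110 to 230 g. Bore 36 mm, open below, about 104 mm deep if clear. Origin: centre of the open lower rim; z up the axis. One shell of the two, either, is clear: its rim reaches the gauge's seat.
- silo_2: The other silo shell, same outside as silo_1; either may stand on either side. In exactly one of the two (not said which, not seen from outside) a moulding web closes the bore 28 mm above the open rim: it stops on the pin with its rim about 32 mm short of the seat.
- gauge_pin: Fixed steel gauge pin leaning 25 degrees from vertical towards the robot, turned up to 0.35 rad either way. Origin: centre of its round seat flange (66 mm diameter), 62 mm above the bench; z runs along the pin to its tip. Pin 32 mm diameter to z = 48 mm, then a cone to a blunt tip of 18 mm at z = 60 mm. Steel foot 110 x 90 x 12 mm. Stands 120 N at most.
- board: Fixed cork-topped plywood board, 140 x 140 mm, flat top 16 mm above its origin, no rim. Origin: centre of its underside on the bench. May be on the robot's left or right.
- crate: Fixed open wooden crate, 150 x 150 mm outside, walls 6 mm thick and 45 mm high, floor 6 mm thick. Origin: centre of its underside on the bench. On the other side from the board.
- jar: Bystander: small closed jar, 50 mm diameter, 60 mm tall, origin at its underside.
- screwdriver: Bystander: screwdriver 180 mm long lying on the bench, origin under its middle.
- boxcar: Bystander: red model boxcar 200 mm long, 54 mm wide, 71 mm tall, on a short track beyond the gauge, origin at its underside.
Mind the look-alikes: they are no part of the job. What is shaped like the silo_1 but orange or turquoise is not meant.

How it is judged:
By the outcome, as a careful person would: the job done as asked, in the order asked, and still so for the second after the job is handed in, with the robot touching nothing.
It also fails if it takes over 61 s, if anything falls off the work surface, if the arm or the gripper's body presses on something with over 40 N, if the wrist force passes 120 N, or if a joint passes its speed limit or range.

## Working session

There is one attempt and no reset: what is moved stays moved. The work goes in short steps, Python scripts to look and compute and a tool call to move; the robot and the scene stay as the last step left them, time stands still between calls to the robot, and variables do not carry over. Pictures are saved under pics/ and viewed, at most 10 in all, crops included, and the job is handed in when it is done.

Besides the shell and the picture viewer there is one more tool, called after ">>>" as name(argument=value, ...), one argument or row to a line, values as JSON. send_rows: Moves the arm, as the interface text tells. Its arguments: {"type":"object","properties":{"dr":{"type":"array","items":{"type":"array","items":{"type":"number"}}},"linear":{"type":"array","items":{"type":"array","items":{"type":"number"}}},"grip":{"type":"array","items":{"type":"number"}}},"required":["dr","linear","grip"]}

```bash
ls; mkdir -p pics; python3 - <<'E'
from plant import env, viewer
import cv2,numpy as np
for n in("scene","side","wrist"):
    s=env.state()
    im=viewer.get_image(n); cv2.imwrite(f"pics/{n}0.png",im[:,:,::-1]); i=viewer.camera_info(n);print(n,i)
print(s)
a=[cv2.imread(f"pics/{n}0.png") for n in("scene","side")]
E
```

```text
pics
scene {'vfov': 43.84663347939844, 'cx': 287.9050812235839, 'cy': 205.2656428837711, 'eye': array([ 1.25515534, -0.18585495,  1.20587007]), 'orientation': array([-147.34867488,   -0.40048896,   77.01578747])}
side {'vfov': 44.432263218308876, 'cx': 279.59198865992147, 'cy': 202.9559522770253, 'eye': array([0.11203114, 0.86018564, 1.15470491]), 'orientation': array([-137.87757758,    0.5040009 , -155.57821359])}
wrist {'vfov': 65.70646984690485, 'cx': 281.72964262455594, 'cy': 212.51737884845429, 'T_tool_cam': array([[-4.51148917e-04, -9.64814740e-01, -2.62930247e-01,
         6.73318258e-02],
       [ 9.99999426e-01, -6.90737491e-04,  8.18791515e-04,
         2.11842288e-04],
       [-9.71597902e-04, -2.62929727e-01,  9.64814498e-01,
        -1.42132927e-01],
       [ 0.00000000e+00,  0.00000000e+00,  0.00000000e+00,
         1.00000000e+00]])}
{'time': 0.1, 'joints': array([-7.67594922e+01,  5.99652804e+00,  5.53076280e+00,  8.96047809e+01,
       -1.61309632e-03,  7.75278436e+01]), 'dq': array([ 0.05577669, -0.12302241,  0.16019083,  0.07105481,  0.01782482,
        0.04710426]), 'effort': array([ 6.09448180e-03, -5.58207715e+01,  5.04719639e+01,  1.29522826e-02,
       -1.55416010e-04, -4.33189697e-07]), 'ee_pos': array([ 0.26025424, -0.54027666,  0.23057926]), 'eef_rot': array([-1.79930770e+02, -1.36604745e-02,  2.57126569e+01]), 'wrist_force': array([-0.03678292, -0.02841306, -0.09558209]), 'moment': array([ 0.03935883,  0.04352255, -0.02730657]), 'finger_force': 0.0, 'finger_gap': 0.08549464202724932}
```

View pics/scene0.png

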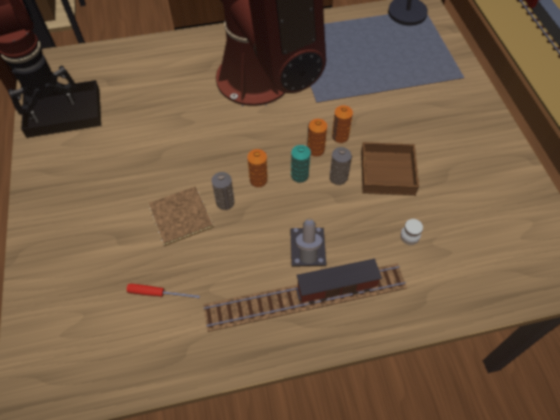

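View pics/side0.png

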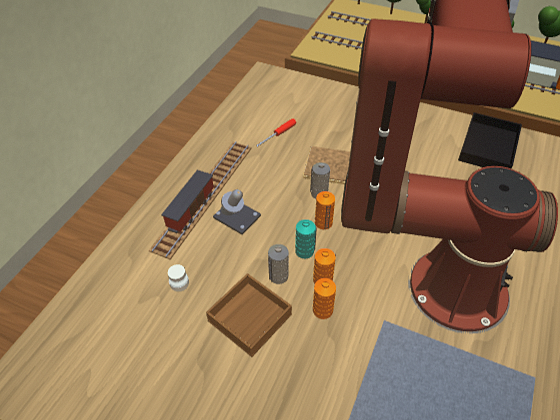

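```bash
cat > h.py <<'E'
from plant import env, viewer
import cv2,numpy as np
from scipy.spatial.transform import Rotation as R
def rot(e): return R.from_euler('xyz',e,degrees=True)
def ray(n,p,st=None):
    i=viewer.camera_info(n); f=210/np.tan(np.radians(i['vfov']/2))
    v=np.array([p[0]-i['cx'],p[1]-i['cy']])
    if n!='wrist':
        d=np.array([*v/f,1]); d/=np.linalg.norm(d)
        return i['eye'],rot(i['orientation']).apply(d)
    r=np.hypot(*v);th=r/f; d=np.array([*(v/max(r,1e-9)*np.sin(th)),np.cos(th)])
    T=i['T_tool_cam'];Q=rot(st['eef_rot'])
    return st['ee_pos']+Q.apply(T[:3,3]),Q.apply(T[:3,:3]@d)
def plane(rr,z): o,d=rr; return o+d*(z-o[2])/d[2]
def tri(*rs):
    A=0;b=0
    for o,d in rs:
        P=np.eye(3)-np.outer(d,d);A=A+P;b=b+P@o
    x=np.linalg.solve(A,b)
    return x,[np.linalg.norm((np.eye(3)-np.outer(d,d))@(x-o)) for o,d in rs]
def proj(n,X,st=None):
    i=viewer.camera_info(n); f=210/np.tan(np.radians(i['vfov']/2)); X=np.asarray(X,float)
    if n!='wrist':
        c=rot(i['orientation']).inv().apply(X-i['eye']); return c[:2]/c[2]*f+[i['cx'],i['cy']]
    T=i['T_tool_cam'];Q=rot(st['eef_rot'])
    c=T[:3,:3].T@(Q.inv().apply(X-st['ee_pos'])-T[:3,3]); r=np.hypot(c[0],c[1])
    return c[:2]/r*np.arctan2(r,c[2])*f+[i['cx'],i['cy']]
E
python3 - <<'E'
from h import *
np.set_printoptions(precision=4,suppress=True)
a=cv2.imread('pics/scene0.png');b=cv2.imread('pics/side0.png')
def blob(im,p,w=28):
    x0,y0=p[0]-w,p[1]-w
    c=im[y0:y0+2*w,x0:x0+2*w].astype(int)
    m=((c.max(2)-c.min(2))<28)&(c.max(2)<200)
    n,l,s,ce=cv2.connectedComponentsWithStats(m.astype(np.uint8))
    k=1+np.argmax(s[1:,4]); return ce[k]+[x0,y0],s[k]+[x0,y0,0,0,0]
for nm,p,q in(('A',(224,191),(320,180)),('B',(341,166),(278,264))):
    u,s1=blob(a,p);v,s2=blob(b,q);print(nm,u,s1,v,s2,*tri(ray('scene',u),ray('side',v)))
for nm,p,z in(('board',(182,215),.016),('crate',(389,169),.045),('jar',(413,227),.06),('foot',(308,247),.012)): print(nm,plane(ray('scene',p),z))
for nm,p,z in(('crate',(249,314),.02),('foot',(237,216),.012),('scr',(270,135),.01)): print(nm,plane(ray('side',p),z))
print('tip',*tri(ray('scene',(309,221)),ray('side',(237,194))))
A=cv2.resize(a[100:300,140:430],(800,552),interpolation=cv2.INTER_CUBIC)
cv2.imwrite('pics/sc1.png',A)
B=cv2.resize(b[140:340,170:370],(600,600),interpolation=cv2.INTER_CUBIC)
cv2.imwrite('pics/sd1.png',B)
E
```

```text
A [222.7572 189.709 ] [212 172  22  37 622] [319.3772 178.1605] [310 163  20  36 517] [ 0.4603 -0.1708  0.0667] [np.float64(0.0001740408270866111), np.float64(0.00017404082708650322)]
B [339.9288 164.8301] [330 147  22  37 618] [277.9185 263.3877] [268 245  21  39 699] [0.4458 0.1565 0.0607] [np.float64(0.0011287874697467613), np.float64(0.00112878746974667)]
board [ 0.4818 -0.2894  0.016 ]
crate [0.4775 0.2892 0.045 ]
jar [0.6756 0.2828 0.06  ]
foot [0.6479 0.0161 0.012 ]
crate [0.4608 0.3005 0.02  ]
foot [0.6412 0.0211 0.012 ]
scr [ 0.7083 -0.3494  0.01  ]
tip [0.6313 0.0207 0.1117] [np.float64(0.002244599923691621), np.float64(0.002244599923691731)]
```

View pics/sc1.png

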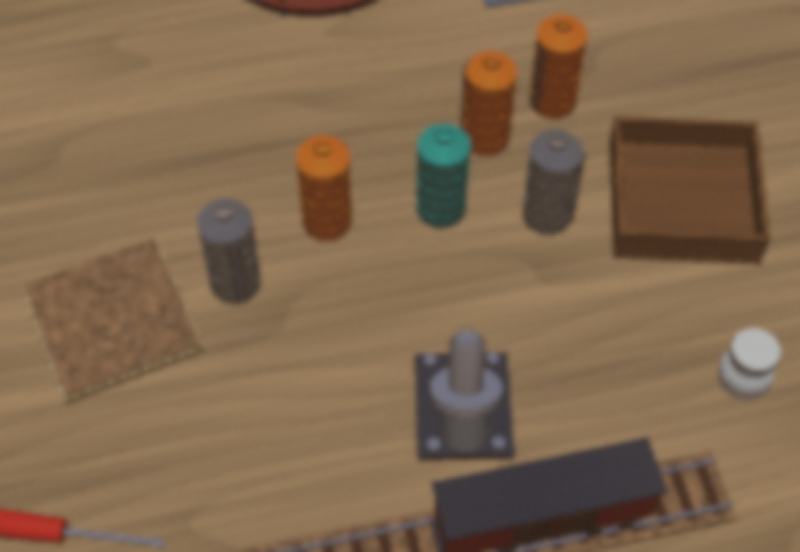

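View pics/sd1.png

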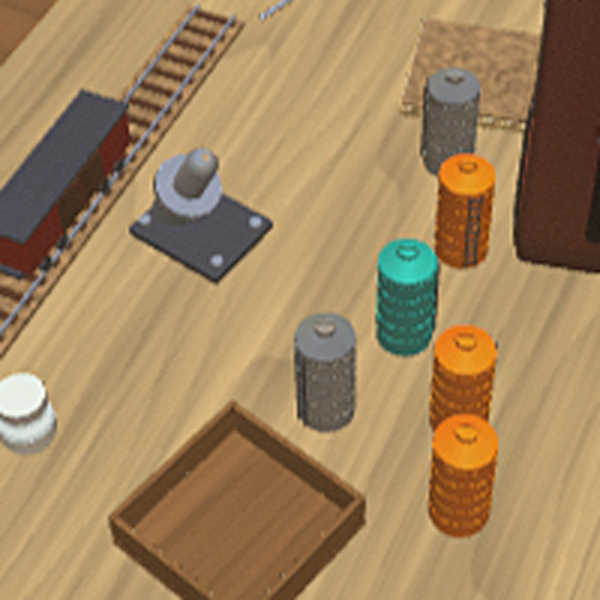

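```bash
python3 - <<'E'
from h import *
np.set_printoptions(precision=4,suppress=True)
S=lambda p:(p[0]/2.759+140-.3,p[1]/2.76+100-.3)
D=lambda p:(p[0]/3+170-.3,p[1]/3+140-.3)
print('foot',[plane(ray('scene',S(p)),.012)[:2] for p in((415,353),(507,352),(513,457),(418,459))])
print('footside',[plane(ray('side',D(p)),.012)[:2] for p in((130,230),(217,280),(272,224))])
for nm,p,q,z in(('seat',(467,387),(187,185),.062),('tip',(467,336),(205,155),.1164)):
    print(nm,tri(ray('scene',S(p)),ray('side',D(q))),plane(ray('scene',S(p)),z),plane(ray('side',D(q)),z))
print('board',[plane(ray('scene',S(p)),.016)[:2] for p in((30,290),(153,242),(203,348),(68,398))])
c=[plane(ray('scene',S(p)),.045)[:2] for p in((615,118),(758,123),(768,247),(616,246))]
print('crate',c,np.mean(c,0))
c=[plane(ray('side',D(p)),.045)[:2] for p in((234,403),(364,495),(110,518))];print(c,(c[1]+c[2])/2)
# silos top / bottom
for nm,p,q in(('A',(226,212),(454,77)),('B',(556,142),(325,326))):
    print(nm,tri(ray('scene',S(p)),ray('side',D(q))),plane(ray('scene',S(p)),.124),plane(ray('side',D(q)),.124))
E
```

```text
foot [array([ 0.5812, -0.0159]), array([0.5996, 0.0705]), array([0.7085, 0.0468]), array([ 0.6912, -0.0387])]
footside [array([0.7048, 0.051 ]), array([0.5984, 0.0721]), array([ 0.5814, -0.0124])]
seat (array([0.6558, 0.015 , 0.0635]), [np.float64(0.0006373244428751888), np.float64(0.0006373244428751496)]) [0.6545 0.0148 0.062 ] [0.6569 0.0144 0.062 ]
tip (array([0.6327, 0.0173, 0.1164]), [np.float64(0.0009271366497457444), np.float64(0.0009271366497456042)]) [0.6334 0.0179 0.1164] [0.6322 0.0164 0.1164]
board [array([ 0.4307, -0.3683]), array([ 0.4003, -0.2434]), array([ 0.5333, -0.213 ]), array([ 0.5592, -0.3441])]
crate [array([0.3709, 0.2462]), array([0.4098, 0.3891]), array([0.5593, 0.3438]), array([0.5254, 0.1987])] [0.4664 0.2944]
[array([0.5087, 0.2099]), array([0.3701, 0.2472]), array([0.5503, 0.3514])] [0.4602 0.2993]
A (array([ 0.4575, -0.1683,  0.1222]), [np.float64(0.00036185039448630174), np.float64(0.00036185039448638625)]) [ 0.4592 -0.1681  0.124 ] [ 0.4567 -0.1668  0.124 ]
B (array([0.4461, 0.154 , 0.1218]), [np.float64(0.000920547209898233), np.float64(0.0009205472098981941)]) [0.447  0.1527 0.124 ] [0.4459 0.1564 0.124 ]
```

>>> send_rows(
  dr=[
    [0,0,-8.8],
    [0,0,-8.8],
    [0,0,-8.8],
    [0,0,-8.8],
    [0,0,-8.8],
    [0,0,-8.8],
    [0,0,0],
    [0,0,0],
    [0,0,0],
    [0,0,0],
    [0,0,0],
    [0,0,0],
    [0,0,0],
    [0,0,0],
    [0,0,0],
    [0,0,0],
    [0,0,0],
    [0,0,0],
  ],
  linear=[
    [0,0,0],
    [0,0,0],
    [0,0,0],
    [0,0,0],
    [0,0,0],
    [0,0,0],
    [40.3,12.1,-3],
    [40.3,12.1,-3],
    [40.3,12.1,-3],
    [40.3,12.1,-3],
    [40.3,12.1,-3],
    [40.3,12.1,-3],
    [40.3,12.1,-3],
    [40.3,12.1,-3],
    [40.3,12.1,-3],
    [40.3,12.1,-3],
    [0,0,0],
    [0,0,0],
  ],
  grip=[0,0,0,0,0,0,0,0,0,0,0,0,0,0,0,0,0,0],
)

```text
time: 2.4
ee_pos: [0.459, -0.1699, 0.261]
eef_rot: [-180.0, 0.0, 78.5]
wrist_force: [-0.5, 0.6, 0.2]
finger_gap: 0.0854
finger_force: 0.0
```

```bash
python3 - <<'E'
from h import *
np.set_printoptions(precision=4,suppress=True)
s=env.state(); im=viewer.get_image('wrist'); cv2.imwrite('pics/w1.png',im[:,:,::-1])
np.save('pics/w1.npy',np.r_[s['ee_pos'],s['eef_rot']])
print(s['time'],s['ee_pos'],s['eef_rot'],s['joints'])
for n,X in (('apexA',(.458,-.168,.124)),('baseA',(.46,-.17,0)),('seat',(.6565,.0138,.062)),('tip',(.632,.0185,.1164))): print(n,proj('wrist',X,s))
E
```

```text
2.4 [ 0.459  -0.1699  0.261 ] [-179.9771    0.0123   78.5451] [-35.6524 -12.8037  -9.4084  93.4112  -0.0206  65.8025]
apexA [279.1494 200.2831]
baseA [281.7913 179.0439]
seat [420.594    1.5485]
tip [418.6801 -19.859 ]
```

View pics/w1.png

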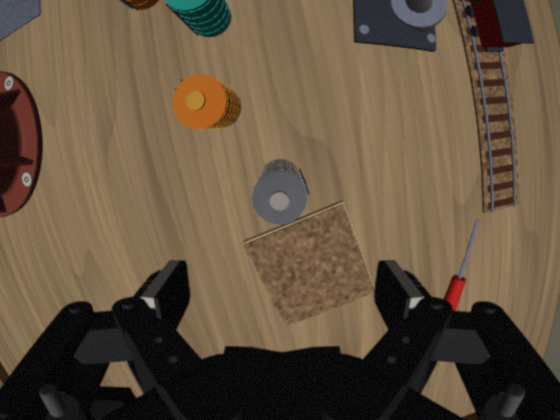

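>>> send_rows(
  dr=[
    [0,0,0],
    [0,0,0],
    [0,0,0],
    [0,0,0],
    [0,0,0],
    [0,0,0],
    [0,0,0],
    [0,0,0],
    [0,0,0],
    [0,0,0],
    [0,0,0],
    [0,0,0],
    [0,0,0],
    [0,0,0],
    [0,0,0],
    [0,0,0],
  ],
  linear=[
    [1.2,-1.3,25],
    [0,0,25],
    [0,0,25],
    [0,0,25],
    [0,0,25],
    [0,0,25],
    [0,0,20],
    [0,0,15],
    [0,0,10],
    [0,0,0],
    [0,0,0],
    [0,0,0],
    [0,0,0],
    [0,0,0],
    [0,0,0],
    [0,0,0],
  ],
  grip=[0,0,0,0,0,0,0,0,0,0,1,1,1,1,1,1],
)

```text
time: 4.45
ee_pos: [0.4585, -0.1686, 0.0674]
eef_rot: [179.9, 0.0, 78.5]
wrist_force: [-2.3, 0.3, 6.0]
finger_gap: 0.0518
finger_force: 61.9
```

>>> send_rows(
  dr=[
    [0,0,0],
    [0,0,0],
    [0,0,0],
    [0,0,0],
    [0,0,0],
    [0,0,0],
    [0,0,0],
    [0,0,0],
    [0,0,0],
    [0,0,0],
    [0,0,0],
    [0,0,0],
    [0,0,0],
    [0,0,0],
    [0,0,0],
    [0,0,0],
    [0,0,0],
    [0,0,0],
  ],
  linear=[
    [0,0,-10],
    [0,0,-22],
    [0,0,-28],
    [0,0,-28],
    [0,0,-28],
    [0,0,-28],
    [0,0,-28],
    [0,0,-28],
    [19.7,18.2,0],
    [19.7,18.2,0],
    [19.7,18.2,0],
    [19.7,18.2,0],
    [19.7,18.2,0],
    [19.7,18.2,0],
    [19.7,18.2,0],
    [19.7,18.2,0],
    [0,0,0],
    [0,0,0],
  ],
  grip=[1,1,1,1,1,1,1,1,1,1,1,1,1,1,1,1,1,1],
)

```text
time: 6.7
ee_pos: [0.6319, -0.043, 0.2666]
eef_rot: [-180.0, 0.0, 78.5]
wrist_force: [-0.2, 1.2, -1.5]
finger_gap: 0.0517
finger_force: 62.7
```

```bash
python3 - <<'E'
from h import *
np.set_printoptions(precision=4,suppress=True)
s=env.state(); im=viewer.get_image('wrist'); cv2.imwrite('pics/w2.png',im[:,:,::-1])
np.save('pics/w2.npy',np.r_[s['ee_pos'],s['eef_rot']])
print(s['time'],s['ee_pos'],s['eef_rot'],s['joints'],s['wrist_force'])
for n,X in (('seat',(.6565,.0138,.062)),('tip',(.632,.0185,.1164))): print(n,proj('wrist',X,s))
E
```

```text
6.7 [ 0.6319 -0.043   0.2666] [-179.9959    0.0165   78.5255] [-15.6931  12.6785  16.6369  93.9613  -0.0168  85.7814] [-0.2241  1.1667 -1.452 ]
seat [292.8855 131.5839]
tip [266.9692 133.0108]
```

View pics/w2.png

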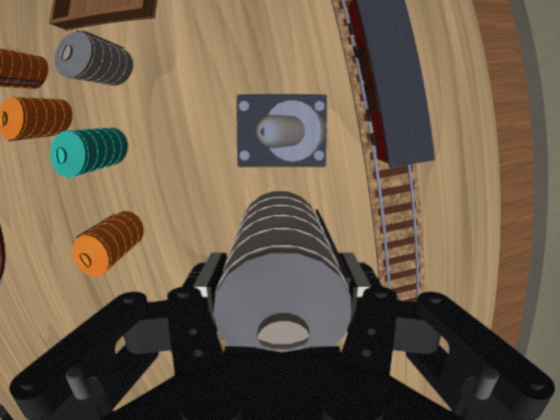

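```bash
python3 - <<'E'
from h import *
np.set_printoptions(precision=4,suppress=True)
a=np.load('pics/w2.npy'); s=dict(ee_pos=a[:3],eef_rot=a[3:])
im=cv2.imread('pics/w2.png')
print([plane(ray('wrist',p,s),z) for p,z in(((296.5,130),.062),((265,131),.1164),((282,130.7),.012))])
c=[plane(ray('wrist',p,s),.012)[:2] for p in((237,95),(327,95),(327,167),(237,167))];print(c,np.mean(c,0))
print(im[131,230:335].mean(1).astype(int)); print(im[85:180,305].mean(1).astype(int)); print(im[100:160,265].mean(1).astype(int))
E
```

```text
[array([0.6606, 0.0147, 0.062 ]), array([0.6307, 0.0206, 0.1164]), array([0.6453, 0.0162, 0.012 ])]
[array([0.601 , 0.0707]), array([0.7074, 0.0491]), array([ 0.6909, -0.0382]), array([ 0.5821, -0.016 ])] [0.6454 0.0164]
[144 143 141 140 141 133 114  83  67  64  66  65  64  67  64  62  67  65
  65  63  63  67  63  65  66  69  87 102 117 120 109  78  72  89 120 138
 147 147 145 146 146 144 144 144 142 138 136 134 131 129 126 123 120 118
 117 115 112 112 112 110 110 109 111 109 108 108 107 106 108 105 106 104
 105 105 116 134 144 147 145 147 146 143 143 145 143 145 147 148 149 146
 136 116 101  91  88  84  97 129 143 148 149 151 149 146 150]
[147 147 149 147 149 149 150 149 136  92  65  65  67  66  65  65  65  73
  96 124 140 146 146 147 147 148 148 146 149 148 147 149 146 147 145 148
 147 147 146 145 145 144 141 142 137 134 134 137 140 142 144 145 148 149
 149 148 148 149 148 149 150 148 149 149 149 148 150 148 147 148 150 145
 124  91  70  68  68  68  69  67  69  86 120 137 142 141 139 139 138 139
 138 140 137 139 138]
[ 67  64  65  65  65  63  68  66  66  62  67  65  64  65  64  65  73  88
  99 111 122 131 137 144 143 147 145 141 142 140 139 138 139 140 138 139
 142 140 137 134 131 126 115 104  90  79  67  64  64  64  67  65  63  65
  66  68  64  65  63  64]
```

```bash
python3 - <<'E'
from h import *
np.set_printoptions(precision=4,suppress=True)
a=np.load('pics/w2.npy'); s=dict(ee_pos=a[:3],eef_rot=a[3:])
h=np.array([np.cos(np.radians(11.5)),-np.sin(np.radians(11.5)),0])
q=plane(ray('wrist',(320.5,130),s),.076)-.0299*h
t=plane(ray('wrist',(256,131),s),.1126)+.0082*h
q2=plane(ray('wrist',(296,130),s),.062)
print(q,t,t+.0254*h)
E
```

```text
[0.6547 0.0164 0.076 ] [0.6305 0.0207 0.1126] [0.6554 0.0156 0.1126]
```

>>> send_rows(
  dr=[
    [-5,0,0],
    [-5,0,0],
    [-5,0,0],
    [-5,0,0],
    [-5,0,0],
    [0,0,0],
    [0,0,0],
    [0,0,0],
    [0,0,0],
    [0,0,0],
    [0,0,0],
    [0,0,0],
    [0,0,0],
    [0,0,0],
    [0,0,0],
    [0,0,0],
  ],
  linear=[
    [0,0,0],
    [0,0,0],
    [0,0,0],
    [0,0,0],
    [0,0,0],
    [10.3,-12.6,0],
    [10.3,-12.6,0],
    [10.3,-12.7,0],
    [10.3,-12.7,0],
    [10.3,-12.7,0],
    [10.3,-12.7,0],
    [0,0,16],
    [0,0,16],
    [0,0,16],
    [0,0,0],
    [0,0,0],
  ],
  grip=[1,1,1,1,1,1,1,1,1,1,1,1,1,1,1,1],
)

```text
time: 8.75
ee_pos: [0.597, 0.0271, 0.1908]
eef_rot: [155.0, 0.0, 78.5]
wrist_force: [0.6, 0.3, -1.3]
finger_gap: 0.0514
finger_force: 63.0
```

```bash
cat >> h.py <<'E'
np.set_printoptions(precision=4,suppress=True)
SEAT=np.array([.6556,.0150,.062]); AX=np.array([-.4141,.0843,.9063])
def pin(s,h=.067):
    Q=rot(s['eef_rot']); z=Q.apply([0,0,1]); rim=s['ee_pos']+z*h-SEAT
    l=rim@AX; off=Q.inv().apply(rim-l*AX)*1000
    print('t',s['time'],'rim along pin mm',l*1000,'off tool xy',off[:2],'tilt err',np.degrees(np.cross(z,-AX)),'F',s['wrist_force'],'Fax',s['wrist_force']@AX,'M',s['moment'],'gap',s['finger_gap'])
E
python3 - <<'E'
from h import *
s=env.state(); pin(s); print(s['joints'])
A=[viewer.get_image(n) for n in('scene','side')]
a=cv2.resize(A[0][170:290,250:370],(400,400),interpolation=2)
b=cv2.resize(A[1][130:250,180:300],(400,400),interpolation=2)
cv2.imwrite('pics/pre.png',np.hstack([a,b])[:,:,::-1])
E
```

```text
t 8.75 rim along pin mm 75.01476681382923 off tool xy [0.2079 0.2122] tilt err [0.0023 0.0007 0.001 ] F [ 0.6268  0.2926 -1.2802] Fax -1.395108649127676 M [ 0.1091  0.5252 -0.0274] gap 0.051425968965965164
[ -9.4742 -27.2952 -32.4821  59.8269  -0.8611  91.8369]
```

View pics/pre.png

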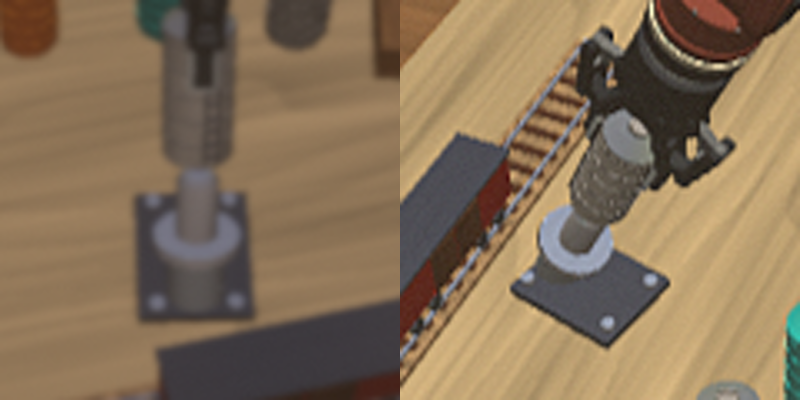

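>>> send_rows(
  dr=[
    [0,0,0],
    [0,0,0],
    [0,0,0],
    [0,0,0],
    [0,0,0],
  ],
  linear=[
    [0,0,6],
    [0,0,6],
    [0,0,6],
    [0,0,6],
    [0,0,0],
  ],
  grip=[1,1,1,1,1],
)

```text
time: 9.48
ee_pos: [0.6066, 0.0253, 0.168]
eef_rot: [155.1, 0.0, 78.5]
wrist_force: [-0.3, -0.0, -0.9]
finger_gap: 0.0514
finger_force: 63.0
```

```bash
python3 -c "
from h import *
pin(env.state())"
```

```text
t 9.475 rim along pin mm 50.24505983229404 off tool xy [ 0.3522 -0.7068] tilt err [-0.0145 -0.0656 -0.0005] F [-0.2787 -0.0111 -0.9254] Fax -0.7241777025603212 M [ 0.1038  0.4986 -0.0666] gap 0.051433870606754375
```

>>> send_rows(
  dr=[
    [0,0,0],
    [0,0,0],
    [0,0,0],
    [0,0,0],
    [0,0,0],
  ],
  linear=[
    [0,0,4],
    [0,0,4],
    [0,0,4],
    [0,0,2],
    [0,0,0],
  ],
  grip=[1,1,1,1,1],
)

```text
time: 10.1
ee_pos: [0.6126, 0.0241, 0.156]
eef_rot: [155.0, 0.0, 78.5]
wrist_force: [0.3, -0.0, -0.5]
finger_gap: 0.0511
finger_force: 63.0
```

>>> send_rows(
  dr=[
    [0,0,0],
    [0,0,0],
    [0,0,0],
  ],
  linear=[
    [0,0,1.5],
    [0,0,1.5],
    [0,0,0],
  ],
  grip=[1,1,1],
)

```text
time: 10.48
ee_pos: [0.6138, 0.0239, 0.1534]
eef_rot: [155.0, 0.0, 78.5]
wrist_force: [-0.1, 0.5, -1.4]
finger_gap: 0.0518
finger_force: 63.0
```

```bash
python3 -c "
from h import *
pin(env.state())"
```

```text
t 10.475 rim along pin mm 33.84263788564824 off tool xy [ 0.4032 -0.0996] tilt err [-0.005  -0.0049 -0.0018] F [-0.0836  0.4865 -1.399 ] Fax -1.1922985138994369 M [ 0.0742  0.4751 -0.0138] gap 0.05177225136580716
```

>>> send_rows(
  dr=[
    [0,0,0],
    [0,0,0],
    [0,0,0],
  ],
  linear=[
    [0,0,1.5],
    [0,0,1.5],
    [0,0,0],
  ],
  grip=[1,1,1],
)

```text
time: 10.85
ee_pos: [0.6148, 0.0238, 0.1525]
eef_rot: [155.0, 0.0, 78.5]
wrist_force: [-17.1, 2.5, 16.0]
finger_gap: 0.0514
finger_force: 65.6
```

>>> send_rows(
  dr=[
    [0,0,0],
    [0,0,0],
    [0,0,0],
  ],
  linear=[
    [0,0,1.5],
    [0,0,1.5],
    [0,0,0],
  ],
  grip=[1,1,1],
)

```text
time: 11.22
ee_pos: [0.6154, 0.024, 0.1523]
eef_rot: [155.0, 0.1, 78.6]
wrist_force: [-43.8, 4.8, 41.1]
finger_gap: 0.0514
finger_force: 69.6
```

>>> send_rows(
  dr=[
    [0,0,0],
    [0,0,0],
    [0,0,0],
    [0,0,0],
    [0,0,0],
    [0,0,0],
    [0,0,0],
    [0,0,0],
    [5,0,0],
    [5,0,0],
    [5,0,0],
    [5,0,0],
    [5,0,0],
    [0,0,0],
    [0,0,0],
    [0,0,0],
  ],
  linear=[
    [0,0,-5],
    [0,0,-5],
    [0,0,-10],
    [0,0,-10],
    [0,0,-15],
    [0,0,-15],
    [0,0,-15],
    [0,0,-10],
    [0,0,0],
    [0,0,0],
    [0,0,0],
    [0,0,0],
    [0,0,0],
    [0,0,-20],
    [0,0,-20],
    [0,0,0],
  ],
  grip=[1,1,1,1,1,1,1,1,1,1,1,1,1,1,1,1],
)

```text
time: 13.22
ee_pos: [0.582, 0.0304, 0.2667]
eef_rot: [179.8, 0.0, 78.5]
wrist_force: [1.1, 0.7, -1.1]
finger_gap: 0.0514
finger_force: 63.1
```

```bash
cat >> h.py <<'E'
def to(p):
    s=env.state(); d=rot(s['eef_rot']).inv().apply(np.array(p)-s['ee_pos'])*1000
    print('t',s['time'],s['ee_pos'],s['eef_rot'],'F',s['wrist_force'],'gap',s['finger_gap'],'j',s['joints'],'\nlocal mm to target',d)
E
python3 -c "
from h import *
to((.464,.2965,.26))"
```

```text
t 13.225 [0.582  0.0304 0.2667] [179.844    0.0018  78.5117] F [ 1.1295  0.6986 -1.1251] gap 0.05141174247005418 j [-9.8575  3.3709  6.5397 93.0129 -0.0063 91.6308] 
local mm to target [ 237.2896 -168.6216    6.2124]
```

>>> send_rows(
  dr=[
    [0,0,0],
    [0,0,0],
    [0,0,0],
    [0,0,0],
    [0,0,0],
    [0,0,0],
    [0,0,0],
    [0,0,0],
    [0,0,0],
    [0,0,0],
    [0,0,0],
    [0,0,0],
    [0,0,0],
    [0,0,0],
    [0,0,0],
    [0,0,0],
    [0,0,0],
  ],
  linear=[
    [23.7,-16.9,0.6],
    [23.7,-16.9,0.6],
    [23.7,-16.9,0.6],
    [23.7,-16.9,0.6],
    [23.7,-16.9,0.6],
    [23.7,-16.9,0.6],
    [23.7,-16.9,0.6],
    [23.7,-16.9,0.6],
    [23.7,-16.9,0.6],
    [23.7,-16.9,0.6],
    [0,0,0],
    [0,0,25],
    [0,0,25],
    [0,0,25],
    [0,0,25],
    [0,0,20],
    [0,0,0],
  ],
  grip=[1,1,1,1,1,1,1,1,1,1,1,1,1,1,1,1,1],
)

```text
time: 15.35
ee_pos: [0.4618, 0.2957, 0.1372]
eef_rot: [-179.9, 0.1, 78.5]
wrist_force: [-0.1, -0.3, -0.8]
finger_gap: 0.0515
finger_force: 63.1
```

```bash
python3 - <<'E'
from h import *
to((.464,.2965,.075))
A=[viewer.get_image(n) for n in('scene','side')]
a=cv2.resize(A[0][100:220,320:440],(400,400),interpolation=2)
b=cv2.resize(A[1][230:380,180:330],(400,400),interpolation=2)
cv2.imwrite('pics/cr.png',np.hstack([a,b])[:,:,::-1])
E
```

```text
t 15.35 [0.4618 0.2957 0.1372] [-179.8587    0.0961   78.4875] F [-0.1328 -0.2834 -0.8307] gap 0.05152982765708791 j [ 18.9662  -2.6492 -12.9633  79.8564  -0.0111 120.4789] 
local mm to target [ 1.3396  2.1394 62.2374]
```

View pics/cr.png

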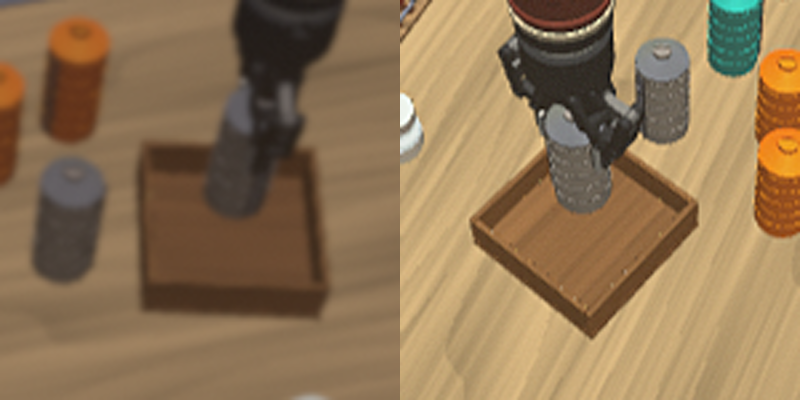

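>>> send_rows(
  dr=[
    [0,0,0],
    [0,0,0],
    [0,0,0],
    [0,0,0],
    [0,0,0],
    [0,0,0],
  ],
  linear=[
    [1.3,2,16],
    [0,0,16],
    [0,0,16],
    [0,0,8],
    [0,0,4],
    [0,0,0],
  ],
  grip=[1,1,1,1,1,1],
)

```text
time: 16.2
ee_pos: [0.465, 0.2973, 0.0791]
eef_rot: [180.0, 0.0, 78.5]
wrist_force: [-0.6, 0.5, -0.3]
finger_gap: 0.0513
finger_force: 63.1
```

>>> send_rows(
  dr=[
    [0,0,0],
    [0,0,0],
    [0,0,0],
  ],
  linear=[
    [0,0,2],
    [0,0,2],
    [0,0,0],
  ],
  grip=[1,1,1],
)

```text
time: 16.58
ee_pos: [0.4649, 0.2973, 0.075]
eef_rot: [-180.0, 0.0, 78.5]
wrist_force: [0.9, -1.0, -1.6]
finger_gap: 0.0515
finger_force: 63.1
```

>>> send_rows(
  dr=[
    [0,0,0],
    [0,0,0],
    [0,0,0],
  ],
  linear=[
    [0,0,1],
    [0,0,1],
    [0,0,0],
  ],
  grip=[1,1,1],
)

```text
time: 16.95
ee_pos: [0.4651, 0.2974, 0.0735]
eef_rot: [180.0, -0.0, 78.5]
wrist_force: [-1.2, -0.5, 3.2]
finger_gap: 0.0515
finger_force: 63.4
```

>>> send_rows(
  dr=[
    [0,0,0],
    [0,0,0],
    [0,0,0],
    [0,0,0],
    [0,0,0],
    [0,0,0],
    [0,0,0],
    [0,0,0],
    [0,0,0],
    [0,0,0],
    [0,0,0],
    [0,0,0],
    [0,0,0],
    [0,0,0],
    [0,0,0],
    [0,0,0],
    [0,0,0],
    [0,0,0],
    [0,0,0],
  ],
  linear=[
    [0,0,0],
    [0,0,0],
    [0,0,0],
    [0,0,0],
    [0,0,0],
    [0,0,-15],
    [0,0,-25],
    [0,0,-30],
    [0,0,-30],
    [0,0,-30],
    [0,0,-30],
    [0,0,-27],
    [-23.8,1.5,0],
    [-23.8,1.5,0],
    [-23.8,1.5,0],
    [-23.8,1.5,0],
    [-23.8,1.5,0],
    [-23.8,1.5,0],
    [0,0,0],
  ],
  grip=[0,0,0,0,0,0,0,0,0,0,0,0,0,0,0,0,0,0,0],
)

```text
time: 19.32
ee_pos: [0.4454, 0.1547, 0.2613]
eef_rot: [179.9, -0.0, 78.4]
wrist_force: [-0.4, 0.2, -0.8]
finger_gap: 0.0853
finger_force: 0.0
```

```bash
python3 - <<'E'
from h import *
s=env.state(); im=viewer.get_image('wrist'); cv2.imwrite('pics/w3.png',im[:,:,::-1])
to((.4455,.1555,.066))
print(proj('wrist',(.4455,.1555,.124),s),proj('wrist',(.465,.297,.13),s))
E
```

```text
t 19.375 [0.4455 0.1554 0.2611] [179.922   -0.0266  78.4363] F [-0.743   0.7889 -0.4862] gap 0.08532728260290447 j [  3.2784 -16.0312 -12.1301  93.8188   0.0058 104.8421] 
local mm to target [  0.0392  -0.3135 195.1388]
[280.3045 201.1924] [268.9243  37.129 ]
```

View pics/w3.png

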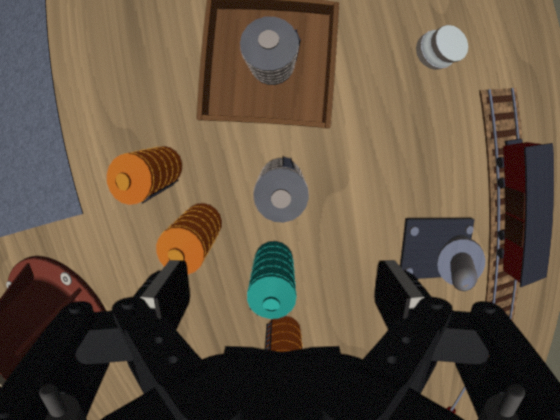

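>>> send_rows(
  dr=[
    [0,0,0],
    [0,0,0],
    [0,0,0],
    [0,0,0],
    [0,0,0],
    [0,0,0],
    [0,0,0],
    [0,0,0],
    [0,0,0],
    [0,0,0],
    [0,0,0],
    [0,0,0],
    [0,0,0],
    [0,0,0],
    [0,0,0],
    [0,0,0],
  ],
  linear=[
    [1.6,0.4,25],
    [0,0,25],
    [0,0,25],
    [0,0,25],
    [0,0,25],
    [0,0,25],
    [0,0,20],
    [0,0,15],
    [0,0,10],
    [0,0,0],
    [0,0,0],
    [0,0,0],
    [0,0,0],
    [0,0,0],
    [0,0,0],
    [0,0,0],
  ],
  grip=[0,0,0,0,0,0,0,0,0,0,1,1,1,1,1,1],
)

```text
time: 21.38
ee_pos: [0.4466, 0.1571, 0.0661]
eef_rot: [179.9, -0.0, 78.5]
wrist_force: [-2.8, 0.6, 6.1]
finger_gap: 0.0504
finger_force: 62.1
```

>>> send_rows(
  dr=[
    [0,0,0],
    [0,0,0],
    [0,0,0],
    [0,0,0],
    [0,0,0],
    [0,0,0],
    [0,0,0],
    [0,0,0],
    [0,0,0],
    [0,0,0],
    [0,0,0],
    [0,0,0],
    [0,0,0],
    [0,0,0],
    [-5,0,0],
    [-5,0,0],
    [-5,0,0],
    [-5,0,0],
    [-5,0,0],
    [0,0,0],
  ],
  linear=[
    [0,0,-10],
    [0,0,-22],
    [0,0,-28],
    [0,0,-28],
    [0,0,-40],
    [0,0,-40],
    [0,0,-32],
    [-14,19.8,0],
    [-14,19.7,0],
    [-14,19.7,0],
    [-14,19.7,0],
    [-14,19.7,0],
    [-14,19.7,0],
    [-13.5,19.7,0],
    [0,0,0],
    [0,0,0],
    [0,0,0],
    [0,0,0],
    [0,0,0],
    [0,0,0],
  ],
  grip=[1,1,1,1,1,1,1,1,1,1,1,1,1,1,1,1,1,1,1,1],
)

```text
time: 23.88
ee_pos: [0.5608, 0.0342, 0.2646]
eef_rot: [155.0, 0.0, 78.5]
wrist_force: [-0.2, 0.1, -2.0]
finger_gap: 0.0503
finger_force: 63.1
```

```bash
python3 -c "
from h import *
s=env.state();pin(s,.0665);to(SEAT+AX*.1415)"
```

```text
t 23.875 rim along pin mm 157.98050684823613 off tool xy [-0.1157 -2.1363] tilt err [-0.008  -0.0307 -0.0008] F [-0.2143  0.0637 -1.9928] Fax -1.7119501503931984 M [ 0.0967  0.5138 -0.0129] gap 0.05028333187269792
t 23.875 [0.5608 0.0342 0.2646] [155.0327   0.0132  78.5261] F [-0.2143  0.0637 -1.9928] gap 0.05028333187269792 j [ -9.3441 -33.1194 -28.8189  69.3488  -0.9108  91.9253] 
local mm to target [ 0.1151  2.1454 82.9846]
```

>>> send_rows(
  dr=[
    [0,0,0],
    [0,0,0],
    [0,0,0],
    [0,0,0],
    [0,0,0],
    [0,0,0],
    [0,0,0],
    [0,0,0],
    [0,0,0],
  ],
  linear=[
    [0,2.1,18],
    [0,0,20],
    [0,0,20],
    [0,0,15],
    [0,0,10],
    [0,0,8],
    [0,0,6],
    [0,0,6],
    [0,0,0],
  ],
  grip=[1,1,1,1,1,1,1,1,1],
)

```text
time: 25.0
ee_pos: [0.6063, 0.025, 0.1723]
eef_rot: [155.0, 0.0, 78.5]
wrist_force: [-0.1, -0.0, -1.2]
finger_gap: 0.0502
finger_force: 63.1
```

```bash
python3 -c "
from h import *
s=env.state();pin(s,.0665)"
```

```text
t 25.0 rim along pin mm 54.743806615953154 off tool xy [0.0017 0.9993] tilt err [-0.0076 -0.0169 -0.0019] F [-0.104  -0.0108 -1.2472] Fax -1.088166987529058 M [ 0.1155  0.5742 -0.0103] gap 0.05015742920518187
```

>>> send_rows(
  dr=[
    [0,0,0],
    [0,0,0],
    [0,0,0],
    [0,0,0],
    [0,0,0],
    [0,0,0],
  ],
  linear=[
    [0,-0.8,4],
    [0,0,4],
    [0,0,4],
    [0,0,4],
    [0,0,2],
    [0,0,0],
  ],
  grip=[1,1,1,1,1,1],
)

```text
time: 25.75
ee_pos: [0.6131, 0.0236, 0.1558]
eef_rot: [155.0, 0.0, 78.5]
wrist_force: [0.4, 0.7, -1.5]
finger_gap: 0.0501
finger_force: 63.1
```

```bash
python3 -c "
from h import *
s=env.state();pin(s,.0665)"
```

```text
t 25.75 rim along pin mm 36.81436104290829 off tool xy [-0.0067  0.2831] tilt err [-0.0056 -0.0135 -0.0013] F [ 0.4026  0.6725 -1.4762] Fax -1.4479320516470184 M [ 0.052   0.5732 -0.063 ] gap 0.050112163118718675
```

>>> send_rows(
  dr=[
    [0,0,0],
    [0,0,0],
    [0,0,0],
    [0,0,0],
  ],
  linear=[
    [0,0,2],
    [0,0,2],
    [0,0,1.5],
    [0,0,0],
  ],
  grip=[1,1,1,1],
)

```text
time: 26.25
ee_pos: [0.6153, 0.0232, 0.1508]
eef_rot: [155.0, 0.0, 78.5]
wrist_force: [0.1, 0.4, -1.9]
finger_gap: 0.0502
finger_force: 63.1
```

>>> send_rows(
  dr=[
    [0,0,0],
    [0,0,0],
    [0,0,0],
  ],
  linear=[
    [0,0,1.5],
    [0,0,1.5],
    [0,0,0],
  ],
  grip=[1,1,1],
)

```text
time: 26.62
ee_pos: [0.6166, 0.0229, 0.1481]
eef_rot: [155.0, 0.0, 78.5]
wrist_force: [0.9, -1.4, -0.7]
finger_gap: 0.0505
finger_force: 63.1
```

Past the web position with no force: this shell is clear so far. Continuing.

>>> send_rows(
  dr=[
    [0,0,0],
    [0,0,0],
    [0,0,0],
    [0,0,0],
  ],
  linear=[
    [0,0,3],
    [0,0,4],
    [0,0,4],
    [0,0,0],
  ],
  grip=[1,1,1,1],
)

```text
time: 27.12
ee_pos: [0.621, 0.022, 0.1376]
eef_rot: [155.0, 0.0, 78.5]
wrist_force: [0.2, 0.5, -2.5]
finger_gap: 0.0503
finger_force: 63.1
```

```bash
python3 -c "
from h import *
s=env.state();pin(s,.0665)"
```

```text
t 27.125 rim along pin mm 16.969048787102977 off tool xy [-0.0205 -0.105 ] tilt err [-0.0127 -0.0468 -0.0015] F [ 0.1564  0.5173 -2.4863] Fax -2.2744835411005355 M [0.0832 0.5647 0.0137] gap 0.05025339566012857
```

>>> send_rows(
  dr=[
    [0,0,0],
    [0,0,0],
    [0,0,0],
    [0,0,0],
    [0,0,0],
  ],
  linear=[
    [0,0,4],
    [0,0,4],
    [0,0,4],
    [0,0,2],
    [0,0,0],
  ],
  grip=[1,1,1,1,1],
)

```text
time: 27.75
ee_pos: [0.6269, 0.0208, 0.1253]
eef_rot: [155.0, 0.0, 78.5]
wrist_force: [0.2, -0.6, -0.8]
finger_gap: 0.0504
finger_force: 63.1
```

```bash
python3 -c "
from h import *
s=env.state();pin(s,.0665)"
```

```text
t 27.75 rim along pin mm 3.284626708890344 off tool xy [-0.0294  0.2051] tilt err [-0.0043 -0.0195 -0.0001] F [ 0.158  -0.5654 -0.7997] Fax -0.8378256739356039 M [0.1886 0.5685 0.0088] gap 0.05044906680904038
```

>>> send_rows(
  dr=[
    [0,0,0],
    [0,0,0],
    [0,0,0],
  ],
  linear=[
    [0,0,1],
    [0,0,1],
    [0,0,0],
  ],
  grip=[1,1,1],
)

```text
time: 28.12
ee_pos: [0.6278, 0.0206, 0.1238]
eef_rot: [155.0, 0.0, 78.5]
wrist_force: [-0.0, -0.2, -1.7]
finger_gap: 0.0503
finger_force: 63.1
```

>>> send_rows(
  dr=[
    [0,0,0],
    [0,0,0],
    [0,0,0],
  ],
  linear=[
    [0,0,1],
    [0,0,0.8],
    [0,0,0],
  ],
  grip=[1,1,1],
)

```text
time: 28.5
ee_pos: [0.6285, 0.0206, 0.123]
eef_rot: [155.0, 0.0, 78.5]
wrist_force: [-8.9, 0.8, 7.3]
finger_gap: 0.0503
finger_force: 64.2
```

>>> send_rows(
  dr=[
    [0,0,0],
    [0,0,0],
  ],
  linear=[
    [0,0,0.6],
    [0,0,0],
  ],
  grip=[1,1],
)

```text
time: 28.75
ee_pos: [0.6285, 0.0207, 0.123]
eef_rot: [155.0, 0.0, 78.5]
wrist_force: [-16.2, 2.2, 13.6]
finger_gap: 0.0504
finger_force: 64.9
```

```bash
python3 -c "
from h import *
s=env.state();pin(s,.0665)"
```

```text
t 28.75 rim along pin mm 0.4635111920610717 off tool xy [0.1598 0.7115] tilt err [ 0.0015 -0.0012  0.0008] F [-16.2238   2.1549  13.5683] Fax 19.196930621817415 M [ 0.2467  2.3852 -0.0445] gap 0.05036783048245238
```

>>> send_rows(
  dr=[
    [0,0,0],
    [0,0,0],
    [0,0,0],
    [0,0,0],
    [0,0,0],
    [0,0,0],
    [0,0,0],
    [0,0,0],
    [0,0,0],
    [0,0,0],
    [5,0,0],
    [5,0,0],
    [5,0,0],
    [5,0,0],
    [5,0,0],
    [0,0,-20],
    [0,0,-15],
    [0,0,0],
  ],
  linear=[
    [0,0,-5],
    [0,0,-5],
    [0,0,-10],
    [0,0,-10],
    [0,0,-15],
    [0,0,-15],
    [0,0,-15],
    [0,0,-15],
    [0,0,-15],
    [0,0,-15],
    [0,0,0],
    [0,0,0],
    [0,0,0],
    [0,0,0],
    [0,0,0],
    [0,0,-20],
    [0,0,-15],
    [0,0,0],
  ],
  grip=[1,1,1,1,1,1,1,1,1,1,1,1,1,1,1,1,1,1],
)

```text
out of range: row 16 has -20, outside -10.7 to 10.7
```

Typo in the turns; the call was refused whole. Resending correctly.

>>> send_rows(
  dr=[
    [0,0,0],
    [0,0,0],
    [0,0,0],
    [0,0,0],
    [0,0,0],
    [0,0,0],
    [0,0,0],
    [0,0,0],
    [0,0,0],
    [0,0,0],
    [5,0,0],
    [5,0,0],
    [5,0,0],
    [5,0,0],
    [5,0,0],
    [0,0,0],
    [0,0,0],
    [0,0,0],
  ],
  linear=[
    [0,0,-5],
    [0,0,-5],
    [0,0,-10],
    [0,0,-10],
    [0,0,-15],
    [0,0,-15],
    [0,0,-15],
    [0,0,-15],
    [0,0,-15],
    [0,0,-15],
    [0,0,0],
    [0,0,0],
    [0,0,0],
    [0,0,0],
    [0,0,0],
    [0,0,-20],
    [0,0,-10],
    [0,0,0],
  ],
  grip=[1,1,1,1,1,1,1,1,1,1,1,1,1,1,1,1,1,1],
)

```text
time: 31.0
ee_pos: [0.5795, 0.0306, 0.2617]
eef_rot: [179.9, 0.0, 78.5]
wrist_force: [0.7, -0.5, -2.1]
finger_gap: 0.0504
finger_force: 63.2
```

```bash
python3 - <<'E'
from h import *
a=np.load('pics/w1.npy'); s=dict(ee_pos=a[:3],eef_rot=a[3:])
print([plane(ray('wrist',p,s),.016)[:2] for p in((245,243),(344,204),(376,286),(289,324))])
to((.481,-.292,.26))
E
```

```text
[array([ 0.3982, -0.2385]), array([ 0.53 , -0.213]), array([ 0.5589, -0.3375]), array([ 0.4295, -0.3717])]
t 31.0 [0.5795 0.0306 0.2617] [179.864    0.0013  78.5209] F [ 0.6506 -0.5087 -2.0776] gap 0.05036865222945131 j [-9.883   2.854   5.4821 92.4922 -0.0051 91.5961] 
local mm to target [-335.7141  -32.3573    1.6083]
```

>>> send_rows(
  dr=[
    [0,0,0],
    [0,0,0],
    [0,0,0],
    [0,0,0],
    [0,0,0],
    [0,0,0],
    [0,0,0],
    [0,0,0],
    [0,0,0],
    [0,0,0],
    [0,0,0],
    [0,0,0],
    [0,0,0],
    [0,0,0],
    [0,0,0],
    [0,0,0],
    [0,0,0],
    [0,0,0],
    [0,0,0],
  ],
  linear=[
    [-33.5,-3.2,0],
    [-33.5,-3.2,0],
    [-33.5,-3.2,0],
    [-33.5,-3.2,0],
    [-33.5,-3.2,0],
    [-33.5,-3.2,0],
    [-33.5,-3.2,0],
    [-33.5,-3.2,0],
    [-33.5,-3.2,0],
    [-33.5,-3.2,0],
    [0,0,0],
    [0,0,25],
    [0,0,25],
    [0,0,25],
    [0,0,25],
    [0,0,25],
    [0,0,25],
    [0,0,15],
    [0,0,0],
  ],
  grip=[1,1,1,1,1,1,1,1,1,1,1,1,1,1,1,1,1,1,1],
)

```text
time: 33.38
ee_pos: [0.4806, -0.2903, 0.0945]
eef_rot: [-179.9, -0.1, 78.5]
wrist_force: [-0.2, 0.3, -1.9]
finger_gap: 0.0502
finger_force: 63.3
```

```bash
python3 -c "
from h import *
to((.48,-.291,.0825))"
```

```text
t 33.375 [ 0.4806 -0.2903  0.0945] [-179.9155   -0.057    78.5408] F [-0.1915  0.2718 -1.8751] gap 0.05023660241580707 j [-44.4825   0.5623 -14.268   75.2716   0.0017  56.9766] 
local mm to target [-0.7954 -0.4202 11.9676]
```

>>> send_rows(
  dr=[
    [0,0,0],
    [0,0,0],
    [0,0,0],
    [0,0,0],
  ],
  linear=[
    [0,0,4],
    [0,0,4],
    [0,0,2],
    [0,0,0],
  ],
  grip=[1,1,1,1],
)

```text
time: 33.88
ee_pos: [0.481, -0.2914, 0.0854]
eef_rot: [-180.0, 0.0, 78.5]
wrist_force: [0.0, 0.6, -2.8]
finger_gap: 0.0506
finger_force: 63.3
```

>>> send_rows(
  dr=[
    [0,0,0],
    [0,0,0],
    [0,0,0],
  ],
  linear=[
    [0,0,1.5],
    [0,0,1],
    [0,0,0],
  ],
  grip=[1,1,1],
)

```text
time: 34.25
ee_pos: [0.481, -0.2913, 0.0828]
eef_rot: [-180.0, 0.0, 78.5]
wrist_force: [0.2, 0.4, -0.9]
finger_gap: 0.0506
finger_force: 63.3
```

>>> send_rows(
  dr=[
    [0,0,0],
    [0,0,0],
    [0,0,0],
  ],
  linear=[
    [0,0,0.8],
    [0,0,0.4],
    [0,0,0],
  ],
  grip=[1,1,1],
)

```text
time: 34.62
ee_pos: [0.4811, -0.2915, 0.0821]
eef_rot: [180.0, 0.0, 78.5]
wrist_force: [-2.6, 1.3, 2.1]
finger_gap: 0.0503
finger_force: 63.6
```

Contact with the board; release and rise.

>>> send_rows(
  dr=[
    [0,0,0],
    [0,0,0],
    [0,0,0],
    [0,0,0],
    [0,0,0],
    [0,0,0],
    [0,0,0],
    [0,0,0],
    [0,0,0],
    [0,0,0],
    [0,0,0],
    [0,0,0],
    [0,0,0],
  ],
  linear=[
    [0,0,0],
    [0,0,0],
    [0,0,0],
    [0,0,0],
    [0,0,0],
    [0,0,-15],
    [0,0,-25],
    [0,0,-30],
    [0,0,-30],
    [0,0,-30],
    [0,0,-30],
    [0,0,-20],
    [0,0,0],
  ],
  grip=[0,0,0,0,0,0,0,0,0,0,0,0,0],
)

```text
time: 36.25
ee_pos: [0.4817, -0.292, 0.2643]
eef_rot: [179.8, 0.1, 78.5]
wrist_force: [0.2, 0.3, -0.6]
finger_gap: 0.0853
finger_force: 0.0
```

```bash
python3 - <<'E'
from h import *
A=viewer.get_image('scene'); s=env.state(); W=viewer.get_image('wrist')
to((.48,-.29,.2))
cv2.imwrite('pics/end.png',np.hstack([cv2.resize(A,(400,300)),cv2.resize(W,(400,300))])[:,:,::-1])
print(proj('wrist',(.481,-.2915,.14),s)*[400/560,300/420])
E
```

```text
t 36.35 [ 0.481  -0.2914  0.2616] [179.9968   0.0079  78.5127] F [ 0.1183  0.1937 -0.0794] gap 0.0852673645849545 j [-44.5241  -0.1197   2.4524  92.5651  -0.0049  56.9633] 
local mm to target [ 1.1375 -1.2829 61.5579]
[199.9491 147.0788]
```

View pics/end.png

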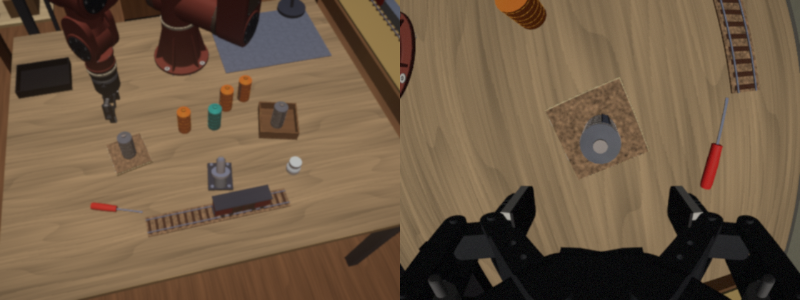

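The clear shell stands upright at the centre of the board (apex at (600,147), as predicted). The blocked one stands in the crate and the bystanders have not moved.

```bash
python3 -c "
from plant import env
print(env.sign_off())"
```

```text
the job is handed in; nothing more can be done
None
```

The job is handed in at about 36 s: the robot's-right shell stopped at about 32 mm and stands in the crate, and the other went fully home and stands on the board; one push on the blocked shell reached about 60 N at the wrist (limit 120 N), firmer than the gentle slide you asked for.

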